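# Weigh the tub in its carrier on the spring scale

## Robot

A 6-joint arm with a two-finger parallel gripper is mounted at the origin on a cart in front of the work surface, level with it; the furniture and walls round the work are solid. World frame = base frame: x ahead of the robot, y to its left, z up, the work surface at z = 0. Lengths are in m, angles in rad, forces in N, time in s.
With the tool pointing down it reaches from about 0.3 to 0.775 m from the base axis. Payload 14.6 kg.
Tool frame: the origin (TCP) lies on the centre line of the jaws, within the pads' length; the fingertips stand 17 mm ahead of it and the grasp point (between the pads) lies 2 mm behind it; z points along the fingers, y is the line along which they close (so a half turn about z gives the same grasp; the last joint's range is limited). The gripper opens to 85 mm and grips with 20 to 120 N. Pads are 22 mm wide; open, the fingers measure 114 mm over their backs; the gripper's body (76 mm by 85 mm) begins 54 mm behind the grasp point. The pads swing forward as they close: fully open they stand 13 mm farther back than shut.
Start: joints at [-1.366, 0.3, 1.521, -0, 1.321, -0.067], TCP at [0.148, -0.53, 0.213] pointing down, gripper open.
Joint ranges: [-3.03, 3.03], [-0.79, 2.21], [0.23, 2.52], [-1.04, 4.18], [0, 3.07], [-2.55, 2.55]. Speed limits (rad/s): [2.22, 2.22, 2.57, 3.14, 3.14, 3.14].

## Interface

Orientations are given as a unit quaternion [w, x, y, z].
In Python, from bench import env gives the robot as it stands.
- The arm moves only by the tool move_arm, never from a script. Its argument "series" is a list of rows, each a list of 3 entries, a list of its own where there are three numbers: the opening, from 0 (shut) to 1 (fully open), then the shift along the tool's x, y, z in mm, then the turn about the tool's z in degrees. A call has 1 to 20 rows; each row is the pose to reach, as a shift and turn from the pose commanded when the call began, along the tool's axes at that moment; what a row does not reach only later rows make up. A row lasts 1/10 s, in which the tool goes at most 50 mm and 8.59 degrees, less where a joint would pass 70% of its speed; a pose out of reach is approached as far as the arm can. A call with a gripper value outside its range is refused whole. The fingers move at their own pace and stop on an object; the grip force is fixed at half the most. Time passes only in rows, so rows that repeat a pose let the fingers close. It gives the time, the measured TCP pose, the force, the opening and the grip force at its end, in the units of the state.
- env.state(): the state, without advancing time (a new reading comes with each control period).
- env.capture(name): name is "scene" or "top"; returns a dict with "pixels" (384x512x3 uint8, red, green, blue), "fov_y" (degrees; the focal length in pixels is half the picture's height over the tangent of half this angle, whatever the lens; pixels are square), "cx", "cy" (the principal point, pixels), "R" (3x3) and "t" (3): a world point X has camera coordinates R X + t. Camera axes: x right, y down, z forward; pixel columns grow to the right and rows downward; lengths in m; the calibration is good to about 2 mm. A picture is of the moment at which its call begins. There is no depth.
- env.job_done(): hands the job in; it is judged then, once.
Trained networks look in the newest picture that a camera, given by its name, has taken for a name from the list of things; names that differ only in an ending like _2 or _b are one class to them, and where a whole thing is asked for, a point or a joint stands for the part that bears it (a point fixed in the world has none). Each returns a list of dicts, best first, with "score" (0 to 1); they miss things now and then, are a little off and sometimes report something else, mostly with a low value. They report only what shows in the picture. A call takes as long as a camera call.
- env.regions_of(camera, target): "pixels" (384x512 bool, what is visible of it) and "rect" ([left, top, right, bottom] in pixels, round what is visible of it).
- env.spot_point(camera, target): "point" ([column, row] in pixels: a listed point, or the origin of a listed thing).
The state is a dict: "clock": time; "q": joint angles; "qd": joint speeds; "joint_torque": joint torques, N m; "position": TCP position; "eef_rot": TCP orientation; "wrist_force": force on the tool from outside, world axes, zero at the start; "moment": the same for the moment, N m; "width": opening from 0.0 (shut) to 1.0 (fully open); "finger_force": force on a finger pad.
Only numpy, scipy, OpenCV 4.12 (cv2) and the standard library are available. Lean on these libraries where they do the work, as an engineer would, in place of code of your own. Each camera call takes 0.05 s, during which the arm holds its last target. There are 200 camera calls.

## Task

Hang the putty tub's carrier by its wire eye on the sprung hook of the scale. Ease its weight onto the hook slowly and by feel, no faster than about 5 cm a second, and let go only when the hook carries exactly all of it, so that the hook hardly stirs as you let go; wait until it hangs still, then slide the marker on the rod down level with the hook's pointer to record the weight. Never push the hook itself with the gripper, and leave the other goods where they are.

Things in the scene. Friction and masses are not known exactly. Their poses are not given: they have to be found in the camera images.
- carrier: Loose steel wire carrier with a lidded putty tub fixed in it, 0.22 to 0.72 kg in all (unknown beforehand), same both ways round. Origin: centre of the underside of its round base (88 mm across); z up, y along the handle's width. A wire bail 95 mm wide in y narrows above the tub to an upright eye under the wooden handle, in the carrier's y-z plane, so a hook enters it along x.
- carrier_grip (a point): Grasp point on the carrier's flat wooden handle, 168 mm above the carrier's underside and 40 mm above the eye's top. The handle is upright, 24 mm wide (along the carrier's y; close the fingers across this), 8 mm thick (x), from 133 to 185 mm above the underside.
- carrier_eye (a point): Middle of the underside of the eye's peaked top wire, 128 mm above the carrier's underside, where the hook bears. Axes as the carrier's. The eye's clear window is 30 mm wide and reaches from this point 33 mm down to a lower cross wire; wire 6 mm thick.
- scale_stand: Fixed spring scale: dark base 14 mm thick, grey column (44 x 56 mm, 274 mm high) with the hook in front, and an upright marker rod (9 mm thick, 270 mm high). Origin on the table under the middle of the base; x points from the hook's tip back to the column, y to the left, z up. Column front at x = +45 mm; rod at x = +60, y = -125 mm.
- hook_seat (a point): Where the eye should rest: top of the hook's bar, 30 mm behind its tip; moves with the hook; axes as the stand's. The hook is a level round bar 8 mm thick, running along the stand's x from the column (80 mm behind this point) to 30 mm in front of it, where the tip turns up to 10 mm above the bar's top. Unloaded the seat is 249 mm above the table.
- spring_hook (a joint): How far the hook has dipped (m): 0 unloaded, at most 0.115. It slides straight down on a lightly damped spring of 80 N/m (12.5 mm per newton; 25 to 90 mm under the carrier) and bounces for some 3 s if let go out of balance. A carrier held in the gripper is in balance on the hook when the gripper bears none of its weight.
- pointer_tip (a point): Tip of the thin steel pointer that goes with the hook, on its middle line; it ends 4 mm short of the marker's side. Axes as the scale stand's.
- marker_pad (a point): Push point on the marker, at half its thickness, 6 mm under its top face. The marker is a level aluminium bar (80 mm long along the stand's x, 16 mm wide, 12 mm thick) on a black collar that slides on the upright rod; this point is 72 mm in front of the rod, 13 mm behind the bar's front end. Axes as the stand's.
- marker (a joint): How far the marker has been slid down its rod (m): 0 at the top, at most 0.125. It stays where it is left (friction about 4 N): push it down by its top face, or pinch the bar to move it either way. At 0 its middle is 252 mm above the table.
- gold_cup: Small gilt pot, 67 mm across, 58 mm high, a bystander. Origin at the centre of its underside.
- spare_tub: Lidded putty tub standing alone without a carrier, 78 mm across, 42 mm high, a bystander. Origin at the centre of its underside.
- tag_pack: Flat pack of tags, 88 x 62 x 14 mm, a bystander. Origin at the centre of its underside.
- card_deck: Boxed card deck, 66 x 98 x 30 mm, a bystander. Origin at the centre of its underside.

How it is judged:
By the outcome, as a careful person would: the job done as asked, in the order asked, and still so for the second after the job is handed in, with the robot touching nothing.
It also fails if it takes over 67 s, if anything falls off the work surface, if the arm or the gripper's body presses on something with over 40 N, if the wrist force passes 120 N, or if a joint passes its speed limit or range.

## Working session

There is one attempt and no reset: what is moved stays moved. The work goes in short steps, Python scripts to look and compute and a tool call to move; the robot and the scene stay as the last step left them, time stands still between calls to the robot, and variables do not carry over. Pictures are saved under pics/ and viewed, at most 10 in all, crops included, and the job is handed in when it is done.

Besides the shell and the picture viewer there is one more tool, called after "Call:" by a JSON object that holds its "fn" and its "kwargs", one argument or row to a line. move_arm: Moves the arm, as the interface text tells. Its arguments: {"type":"object","properties":{"series":{"type":"array"}},"required":["series"]}

```bash
mkdir -p pics
cat > h.py <<'E'
import numpy as np, cv2
from bench import env
def cam(n,save=None):
    c=env.capture(n)
    if save: cv2.imwrite('pics/'+save+'.png',c['pixels'][:,:,::-1])
    h=c['pixels'].shape[0]; f=h/2/np.tan(np.radians(c['fov_y'])/2)
    c['K']=np.array([[f,0,c['cx']],[0,f,c['cy']],[0,0,1]]); c['P']=c['K']@np.c_[c['R'],c['t']]
    return c
def tri(c1,p1,c2,p2):
    X=cv2.triangulatePoints(c1['P'],c2['P'],np.array(p1,float),np.array(p2,float))[:,0]; X=X[:3]/X[3]
    e=[proj(c,X)-p for c,p in((c1,p1),(c2,p2))]
    return X,np.abs(e).max()
def proj(c,X):
    p=c['P']@np.r_[X,1]; return p[:2]/p[2]
def atz(c,p,z):
    d=c['R'].T@np.linalg.inv(c['K'])@np.r_[p,1]; o=-c['R'].T@c['t']
    return o+d*(z-o[2])/d[2]
E
python3 - <<'E'
from h import *
np.set_printoptions(precision=4,suppress=True)
a=cam('scene','s1');b=cam('top','t1')
print(a['R'],-a['R'].T@a['t'],-b['R'].T@b['t'],b['R'])
for n in ['carrier','carrier_grip','carrier_eye','scale_stand','hook_seat','pointer_tip','marker_pad','gold_cup','spare_tub','tag_pack','card_deck']:
    r=[env.spot_point(c,n) for c in('scene','top')]
    print(n,[[(np.round(x['point'],1),round(x['score'],2)) for x in q[:2]] for q in r])
    if r[0] and r[1]: print('   ',*tri(a,r[0][0]['point'],b,r[1][0]['point']))
print(env.state())
v=np.hstack([a['pixels'],b['pixels']])[:,:,::-1]
cv2.imwrite('pics/both.png',cv2.resize(v,(800,300),interpolation=cv2.INTER_AREA))
E
```

```text
[[-0.5294 -0.8482 -0.014 ]
 [-0.553   0.3576 -0.7525]
 [ 0.6433 -0.3907 -0.6584]] [-0.3094  0.5936  0.9658] [0.3746 0.0981 1.1665] [[ 0.0035 -1.     -0.0048]
 [-0.9912 -0.0029 -0.1321]
 [ 0.1321  0.0052 -0.9912]]
carrier [[(array([209.8, 246.1]), 0.83)], [(array([201.7, 208.8]), 0.82)]]
    [0.4761 0.2765 0.0001] 0.03126798635622663
carrier_grip [[(array([207.6, 210.8]), 0.61)], [(array([190.8, 202.6]), 0.85)]]
    [0.475  0.2765 0.1586] 2.230726712048096
carrier_eye [[(array([208.7, 217.2]), 0.83)], [(array([195.6, 205.6]), 0.66)]]
    [0.4724 0.272  0.131 ] 0.6990022740504571
scale_stand [[(array([296.2, 197.2]), 0.66)], [(array([317.9, 196. ]), 0.67)]]
    [ 0.5179 -0.0947 -0.005 ] 0.3777449759774072
hook_seat [[(array([307.1, 147.6]), 0.48)], [(array([329.6, 201.3]), 0.78)]]
    [ 0.4733 -0.0841  0.2435] 0.8412796104088898
pointer_tip [[(array([326.1, 129.5]), 0.59)], [(array([378. , 177.2]), 0.51)]]
    [ 0.5363 -0.2134  0.2307] 1.3094316669013892
marker_pad [[(array([190.5, 222.8]), 0.53), (array([334.9, 131.2]), 0.42)], [(array([377.8, 200.2]), 0.65)]]
    [0.4833 0.1014 0.273
[... 289 characters left out ...]
 [0.6141 0.2757 0.0008] 2.1251378179792937
tag_pack [[(array([181.7, 293.3]), 0.81)], [(array([150.9, 239.7]), 0.81)]]
    [ 0.3736  0.4292 -0.0079] 2.5004753401283324
card_deck [[], [(array([357.2, 247.5]), 0.79)]]
{'clock': 1.2, 'q': array([-1.3656,  0.2999,  1.521 ,  0.    ,  1.3207, -0.0666]), 'qd': array([-0.002 ,  0.0003,  0.0023,  0.0013,  0.0006,  0.0014]), 'joint_torque': array([ -0.0015, -54.3376, -36.1988,  -0.0002,   0.0007,   0.    ]), 'position': array([ 0.1476, -0.5298,  0.2126]), 'eef_rot': array([-0.    ,  0.9908,  0.1355,  0.    ]), 'wrist_force': array([ 0.5005,  0.5807, -0.8177]), 'moment': array([0.0209, 0.0017, 0.044 ]), 'finger_force': 0.0, 'width': 1.0021283484379113}
```

View pics/s1.png

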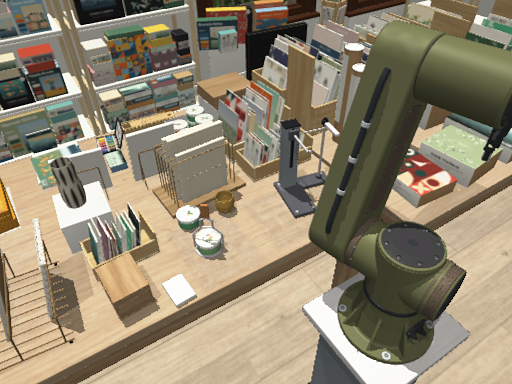

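View pics/t1.png

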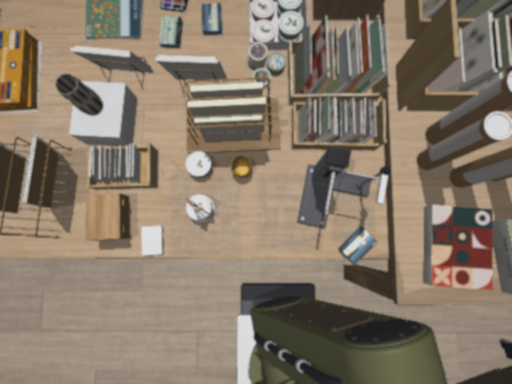

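The scene view shows the carrier at about (208,240) and the stand at (290,170). In the top view the carrier is at (200,208) and the stand at (325,190), turned in yaw. I'll zoom in on both.

Run:
```python
import cv2,numpy as np
s=cv2.imread('pics/s1.png');t=cv2.imread('pics/t1.png')
z=lambda im,x,y,w,h:cv2.resize(im[y:y+h,x:x+w],(400,300),interpolation=cv2.INTER_CUBIC)
cv2.imwrite('pics/z.png',np.vstack([np.hstack([z(s,260,100,100,75),z(t,290,140,120,90)]),np.hstack([z(s,175,200,64,48),z(t,168,180,64,48)])]))
```

```text
(no output)
```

View pics/z.png

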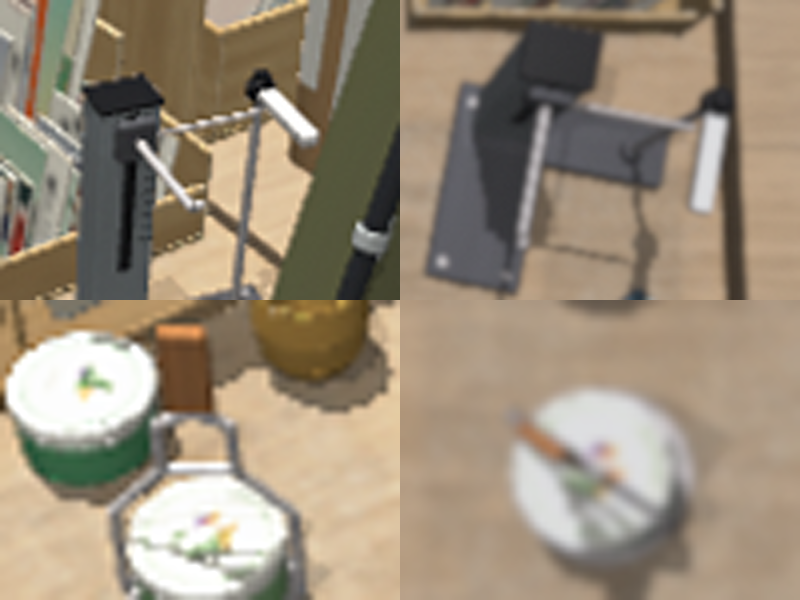

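The crops show the hook bar in the top view running from about (333.5,171.5) to its tip at (327,213), and the marker bar from about (384,171.5) to (381,202). In the scene view the carrier's bail faces the camera, with the handle top at about (200–208,204). Next I'll compute the yaws.

Run:
```python
from h import *
np.set_printoptions(precision=4,suppress=True)
a=cam('scene');b=cam('top')
def ln(n,c,p,q,z):
    P,Q=atz(c,p,z),atz(c,q,z); d=Q-P; print(n,P,Q,np.linalg.norm(d).round(4),np.degrees(np.arctan2(d[1],d[0])).round(1))
S=lambda u,v:(260+u/4,100+v/4)
T=lambda u,v:(290+u/3.333,140+v/3.333)
C=lambda u,v:(175+u/6.25,200+v/6.25)
ln('hook top tip->col',b,T(124,243),T(145,105),.249)
ln('hook scene',a,S(195,208),S(145,142),.249)
ln('marker top',b,T(703,208),T(713,105),.258)
ln('marker scene',a,S(310,130),S(260,80),.258)
ln('pointer top',b,T(555,105),T(692,128),.249)
ln('base edge',b,T(427,275),T(465,82),.014)
ln('bail sh',a,C(113,215),C(298,215),.06)
ln('handle top',a,C(157,25),C(207,25),.185)
ln('eye',a,C(155,118),C(234,118),.115)
print('tip',tri(a,S(195,205),b,T(124,243)),'mend',tri(a,S(310,128),b,T(703,208)))
r=env.regions_of('top','carrier_grip');print([(x['score'],x['rect']) for x in r])
```

```text
hook top tip->col [ 0.4452 -0.0743  0.249 ] [ 0.55   -0.0925  0.249 ] 0.1063 -9.9
hook scene [ 0.445  -0.0707  0.249 ] [ 0.5386 -0.0932  0.249 ] 0.0963 -13.5
marker top [ 0.4718 -0.5015  0.258 ] [ 0.5494 -0.5155  0.258 ] 0.0788 -10.2
marker scene [ 0.4696 -0.2056  0.258 ] [ 0.5504 -0.2214  0.258 ] 0.0824 -11.0
pointer top [ 0.5508 -0.4024  0.249 ] [ 0.5334 -0.5043  0.249 ] 0.1033 -99.7
base edge [ 0.4343 -0.4004  0.014 ] [ 0.618  -0.4466  0.014 ] 0.1894 -14.1
bail sh [0.4969 0.3177 0.06  ] [0.4477 0.2411 0.06  ] 0.091 -122.7
handle top [0.4813 0.2876 0.185 ] [0.4688 0.2682 0.185 ] 0.023 -122.8
eye [0.494  0.2901 0.115 ] [0.4734 0.2581 0.115 ] 0.038 -122.8
tip (array([ 0.446 , -0.0729,  0.2505]), np.float64(0.4684335926213521)) mend (array([ 0.5427, -0.4306,  0.2047]), np.float64(42.44958315549974))
[(0.75, [186.0, 193.4, 215.5, 220.3]), (0.34, [375.9, 167.6, 389.1, 206.0])]
```

Stand yaw is about -10.5° and the seat is at about (0.475,-0.081,0.249). The carrier is at (0.475,0.276) with its x axis at -32.7° (or 147.3°). I'll move above it using the half-turn that keeps joint 6 inside its range.

Call:
{"fn": "move_arm", "kwargs": {
  "series": [
    [0.7,[0,0,-150],0],
    [0.7,[0,0,-150],0],
    [0.7,[531,-689,-150],-131.7],
    [0.7,[531,-689,-150],-131.7],
    [0.7,[531,-689,-150],-131.7],
    [0.7,[531,-689,-150],-131.7],
    [0.7,[531,-689,-150],-131.7],
    [0.7,[531,-689,-150],-131.7],
    [0.7,[531,-689,-150],-131.7],
    [0.7,[531,-689,-150],-131.7],
    [0.7,[531,-689,-150],-131.7],
    [0.7,[531,-689,-150],-131.7],
    [0.7,[531,-689,-150],-131.7],
    [0.7,[531,-689,-150],-131.7],
    [0.7,[531,-689,-150],-131.7],
    [0.7,[531,-689,-150],-131.7],
    [0.7,[531,-689,-150],-131.7],
    [0.7,[531,-689,-150],-131.7],
    [0.7,[531,-689,-150],-131.7],
    [0.7,[531,-689,-150],-131.7]
  ]
}}

```text
clock: 3.35
position: [0.4746, 0.2798, 0.3618]
eef_rot: [-0.001, 0.281, 0.96, -0.0]
wrist_force: [0.3, -0.7, -0.6]
width: 0.704
finger_force: 0.0
```

Run:
```python
from h import *
np.set_printoptions(precision=4,suppress=True)
a=cam('scene','s2');b=cam('top','t2')
for n in ['carrier','carrier_grip','carrier_eye','hook_seat','pointer_tip','marker_pad','scale_stand']:
    r=[env.spot_point(c,n) for c in('scene','top')]
    print(n,[[(np.round(x['point'],1),round(x['score'],2)) for x in q[:2]] for q in r])
    if r[0] and r[1]: print('   ',*tri(a,r[0][0]['point'],b,r[1][0]['point']))
    for c,q,z in((a,r[0],'s'),(b,r[1],'t')):
        if q: print('   ',z,atz(c,q[0]['point'],{'carrier':0,'carrier_grip':.168,'carrier_eye':.128,'hook_seat':.249,'pointer_tip':.245,'marker_pad':.252,'scale_stand':0}[n]))
s=env.state();print(s['position'],s['wrist_force'],s['clock'])
z=lambda im,x,y,w,h:cv2.resize(im[y:y+h,x:x+w,::-1],(400,300),interpolation=cv2.INTER_CUBIC)
cv2.imwrite('pics/z2.png',np.vstack([np.hstack([z(a['pixels'],260,100,100,75),z(b['pixels'],290,140,120,90)]),np.hstack([z(a['pixels'],160,170,100,75),z(b['pixels'],150,170,80,60)])]))
```

```text
carrier [[(array([209.5, 244.1]), 0.65)], [(array([202.1, 207.7]), 0.84)]]
    [0.4794 0.2749 0.0054] 0.09704571264242645
    s [0.484  0.2733 0.    ]
    t [0.4797 0.2754 0.    ]
carrier_grip [[(array([204. , 208.6]), 0.8)], [(array([191.5, 203.2]), 0.94), (array([203.4, 208.1]), 0.73)]]
    [0.4769 0.2794 0.166 ] 0.013997721330781587
    s [0.4749 0.2801 0.168 ]
    t [0.4767 0.279  0.168 ]
carrier_eye [[(array([205.6, 208.2]), 0.55)], [(array([199.3, 206.3]), 0.9)]]
    [0.4742 0.2668 0.1618] 2.9465255399342425
    s [0.5132 0.2595 0.128 ]
    t [0.4721 0.264  0.128 ]
hook_seat [[(array([308.3, 147.1]), 0.6), (array([203.4, 210.6]), 0.57)], [(array([329.5, 206.1]), 0.81)]]
    [ 0.4612 -0.0801  0.254 ] 0.29858095843275123
    s [ 0.4663 -0.0856  0.249 ]
    t [ 0.4622 -0.0804  0.249 ]
pointer_tip [[(array([178.7, 291.8]), 0.23)], [(array([379.6, 180.8]), 0.66)]]
    [-9.8495  6.1272 23.6245] 100.52322606171721
    s [0.1991 0.4718 0.245 ]
    t [ 0.5272 -0.2091  0.245 ]
marker_pad [[(array([179.2, 291.7]), 0.22)], [(array([378.7, 198.7]), 0.65)]]
    [-2.7307  2.1063  7.7994] 122.71820485882185
    s [0.1938 0.4719 0.252 ]
    t [ 0.4808 -0.2027  0.252 ]
scale_stand [[(array([293.7, 197.2]), 0.84), (array([180.2, 291.5]), 0.55)], [(array([317.5, 192.9]), 0.6)]]
    [ 0.5297 -0.0941 -0.0137] 0.08332824430624441
    s [ 0.5178 -0.0847 -0.    ]
    t [ 0.5281 -0.0916  0.    ]
[0.4742 0.2764 0.3627] [ 0.0559 -0.2152  0.2498] 4.15
```

View pics/z2.png

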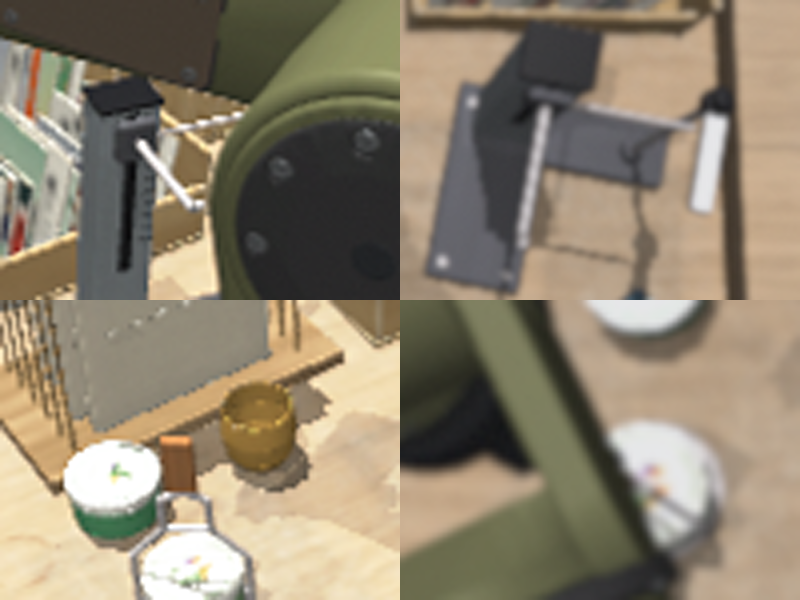

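The carrier is unmoved and the view agrees with the estimate to within 3 mm. I'll descend and grip.

Call:
{"fn": "move_arm", "kwargs": {
  "series": [
    [0.7,[0,0,45],0],
    [0.7,[0,0,90],0],
    [0.7,[0,0,130],0],
    [0.7,[0,0,160],0],
    [0.7,[0,0,180],0],
    [0.7,[0,0,192],0],
    [0.7,[0,0,196],0],
    [0.7,[0,0,196],0],
    [0.7,[0,0,196],0],
    [0.5,[0,0,196],0],
    [0,[0,0,196],0],
    [0,[0,0,196],0],
    [0,[0,0,196],0],
    [0,[0,0,196],0],
    [0,[0,0,196],0],
    [0,[0,0,196],0],
    [0,[0,0,196],0],
    [0,[0,0,196],0]
  ]
}}

```text
clock: 5.95
position: [0.4742, 0.2765, 0.1667]
eef_rot: [0.0, 0.282, 0.959, 0.0]
wrist_force: [-1.2, 0.3, 1.0]
width: -0.001
finger_force: 0.0
```

It closed on nothing, so I'll look.

Run:
```python
from h import *
np.set_printoptions(precision=4,suppress=True)
a=cam('scene','s3');b=cam('top','t3')
s=env.state();print(s['position'],s['width'],s['wrist_force'],s['finger_force'])
for n in ['carrier','carrier_grip','carrier_eye']:
    r=[env.spot_point(c,n) for c in('scene','top')]
    print(n,[[(np.round(x['point'],1),round(x['score'],2)) for x in q[:2]] for q in r])
print(proj(a,s['position']),proj(a,[.475,.277,.168]),proj(a,[.475,.277,0]))
z=lambda im,x,y,w,h:cv2.resize(im[y:y+h,x:x+w,::-1],(400,300),interpolation=cv2.INTER_CUBIC)
cv2.imwrite('pics/z3.png',np.hstack([z(a['pixels'],160,170,100,75),z(b['pixels'],150,170,80,60)]))
```

```text
[0.4742 0.2764 0.1667] -0.006063540060042164 [ 0.4037  0.4138 -0.1863] 0.0
carrier [[(array([211.1, 245.4]), 0.63)], [(array([203.5, 208.5]), 0.62)]]
carrier_grip [[(array([204.3, 211.5]), 0.74)], []]
carrier_eye [[(array([205.2, 216.9]), 0.57)], [(array([195.4, 205.9]), 0.51)]]
[205.293  208.5985] [204.9531 208.178 ] [209.7888 246.3955]
```

View pics/z3.png

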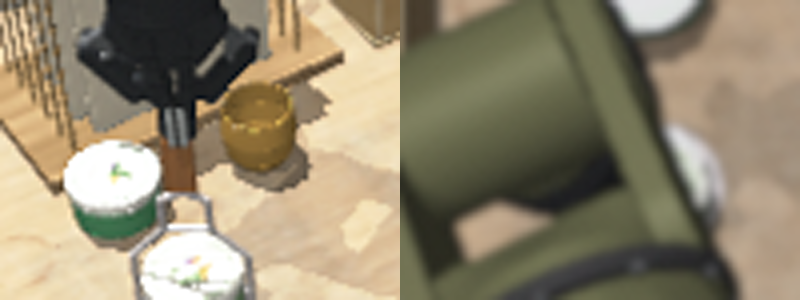

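The fingers stand just in front of or behind the handle in depth. I'll measure the handle precisely from the first pair of pictures.

Run:
```python
from h import *
np.set_printoptions(precision=3,suppress=True)
a=cam('scene');b=cam('top')
s=cv2.imread('pics/s1.png');t=cv2.imread('pics/t1.png')
def box(c,o,yaw,n):
    ax=np.array([np.cos(yaw),np.sin(yaw),0]);ay=np.array([-ax[1],ax[0],0])
    for z in(.133,.185): print(n,z,[proj(c,np.r_[o,z]+i*.004*ax+j*.012*ay).round(1).tolist() for i in(-1,1) for j in(-1,1)])
for c,n in((a,'s'),(b,'t')): box(c,(.475,.277),np.radians(-32.7),n)
for im,(x,y,w,h) in((s,(195,198,20,22)),(t,(178,190,30,25))):
    p=im[y:y+h,x:x+w].astype(int); m=(p[:,:,2]-p[:,:,0]>55)&(p[:,:,2]<190)
    print(x,y);print('\n'.join(''.join('#' if q else '.' for q in r) for r in m))
cv2.imwrite('pics/z4.png',np.hstack([cv2.resize(t[190:220,180:220],(800,600),interpolation=cv2.INTER_CUBIC)]))
```

```text
s 0.133 [[210.0, 217.7], [201.8, 217.7], [210.2, 215.8], [202.1, 215.8]]
s 0.185 [[208.5, 204.9], [200.1, 204.9], [208.7, 202.9], [200.4, 203.0]]
t 0.133 [[197.2, 208.6], [190.1, 204.0], [198.7, 206.2], [191.7, 201.6]]
t 0.185 [[194.0, 206.9], [186.6, 202.0], [195.7, 204.4], [188.3, 199.5]]
195 198
##############.##...
##############......
############........
#######.##..........
#####.##............
###.#...............
#.##........#.......
#....#......#.......
.....########.......
......#######.......
......#######.......
.....########.......
......#######.......
......#######.......
......#######.......
......#######.......
.......######.......
.......######.#.....
.......########.....
.......#######......
....................
....................
178 190
..............................
..............................
..............................
..............................
..............................
..............................
..............................
..............................
..............................
..............................
.........##...................
.........####.................
...........###................
............###...............
.............###..............
..............................
..............................
..............................
..............................
..............................
..............................
..............................
..............................
..............................
..............................
```

View pics/z4.png

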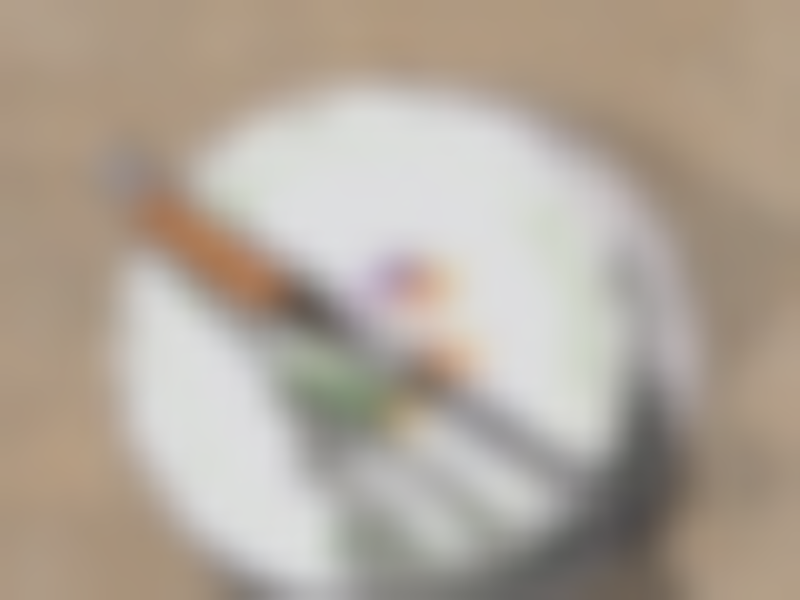

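Run:
```python
from h import *
s=cv2.imread('pics/s3.png');u=cv2.imread('pics/s2.png')
z=lambda im:cv2.resize(im[180:225,175:235],(400,300),interpolation=cv2.INTER_CUBIC)
a=cam('scene','s4')
P=np.array([.4742,.2764,.1667])
for d in(-.017,0,.05): print(d,proj(a,P-[0,0,d]))
cv2.imwrite('pics/z5.png',np.hstack([z(s),z(u)]))
```

```text
-0.017 [204.7666909  204.31158667]
0 [205.30447501 208.58503292]
0.05 [206.82741467 220.68691667]
```

View pics/z5.png

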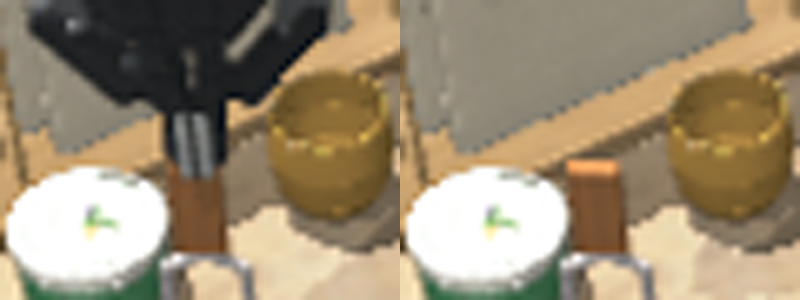

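Call:
{"fn": "move_arm", "kwargs": {
  "series": [
    [0,[0,0,-40],0],
    [0,[0,0,-60],0],
    [0,[0,0,-60],0],
    [0,[0,0,-60],0]
  ]
}}

```text
clock: 6.9
position: [0.4741, 0.2764, 0.2265]
eef_rot: [0.0, 0.282, 0.959, 0.0]
wrist_force: [-0.3, 0.2, -0.9]
width: 0.007
finger_force: 0.0
```

Run:
```python
from h import *
a=cam('scene','s5');b=cam('top','t5')
P=env.state()['position'];print(P)
for d in(0,.017): print(d,proj(a,P-[0,0,d]),proj(b,P-[0,0,d]))
z=lambda im:cv2.resize(im[180:225,175:235],(400,300),interpolation=cv2.INTER_CUBIC)
cv2.imwrite('pics/z6.png',np.hstack([z(a['pixels'][:,:,::-1]),cv2.resize(b['pixels'][185:230,165:225,::-1],(400,300),interpolation=cv2.INTER_CUBIC)]))
```

```text
[0.47383775 0.2762844  0.22557399]
0 [203.49135901 193.47692457] [188.54276217 202.03443953]
0.017 [204.05506853 197.96334383] [189.75491327 202.72054395]
```

View pics/z6.png

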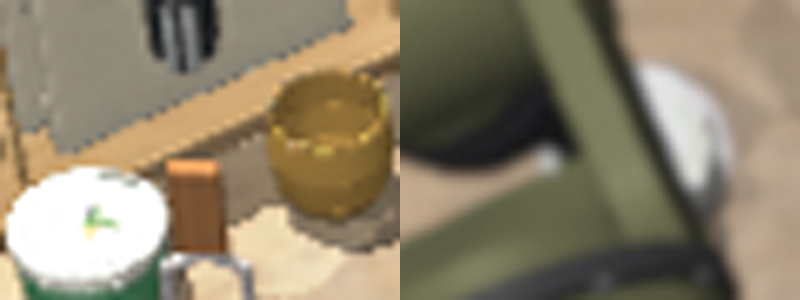

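Run:
```python
from h import *
np.set_printoptions(precision=1,suppress=True)
a=cam('scene');b=cam('top')
P=np.array([0.148,-0.53,0.213]);
for d in(-.1,0,.017): print(d,proj(a,P-[0,0,d]),proj(b,P-[0,0,d]))
s=cv2.imread('pics/s1.png');t=cv2.imread('pics/t1.png')
z=lambda im,x,y,w,h:cv2.resize(im[y:y+h,x:x+w],(400,300),interpolation=cv2.INTER_CUBIC)
u=cv2.imread('pics/s2.png')
print('s2 tip',proj(a,[.4742,.2764,.3627-.017+.004]),proj(a,[.4742,.2764,.3627]))
cv2.imwrite('pics/z7.png',np.vstack([np.hstack([z(s,412,100,100,75),z(t,432,324,80,60)]),np.hstack([z(u,150,110,100,75),z(cv2.imread('pics/s5.png'),150,130,100,75)])]))
```

```text
-0.1 [498.3 133.8] [542.6 346. ]
0 [485.6 161.2] [511.6 334.6]
0.017 [483.5 165.5] [507.  332.9]
s2 tip [198.9 157.7] [198.4 153.7]
```

View pics/z7.png

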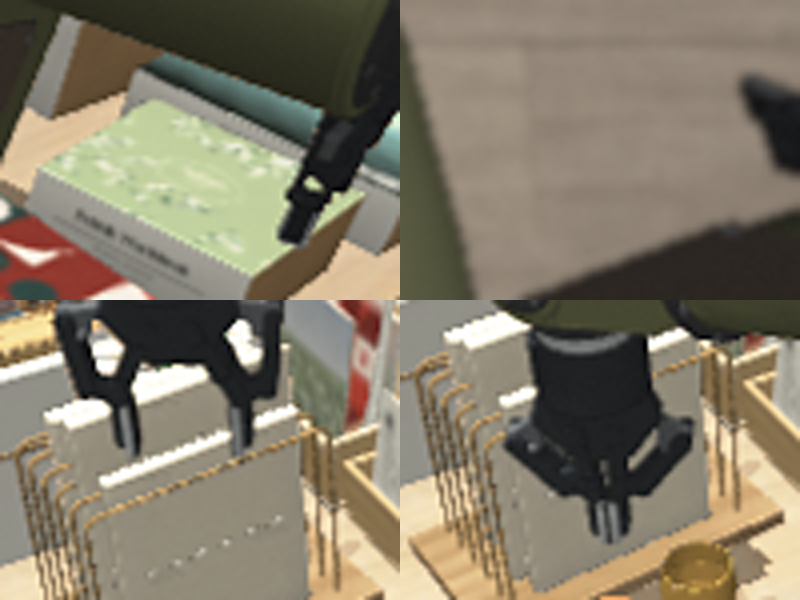

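Run:
```python
from h import *
from scipy.optimize import least_squares
np.set_printoptions(precision=4,suppress=True)
a=cam('scene');b=cam('top')
P0=np.array([.148,-.53,.213]);ty=np.array([.268,-.963,0])
for o in([0,0,0],[0,0,.028],[.018,-.011,.0],):
    T=P0-[0,0,.004]+o
    print(o,[proj(c,T+k*ty).round(1).tolist() for c in(a,b) for k in(-.05,.05)])
    print('  s5',proj(a,np.array([.4739,.2763,.2256-.017])+o),'s2',proj(a,np.array([.4742,.2764,.3627-.012])+o))
# offset that fits scene at s5 for given z
for dz in(0,.01,.02,.03): print(dz,atz(a,(202,190.6),.2086+dz)-[.4739,.2763,.2086+dz], atz(a,(196,148.9),.3507+dz)-[.4742,.2764,.3507+dz])
```

```text
[0, 0, 0] [[479.2, 169.7], [490.7, 155.0], [491.5, 339.8], [529.5, 328.7]]
  s5 [204.0393 197.9461] s2 [198.8642 157.408 ]
[0, 0, 0.028] [[482.7, 162.3], [494.1, 147.7], [498.8, 342.9], [537.9, 331.4]]
  s5 [203.1045 190.5082] s2 [197.7493 148.5488]
[0.018, -0.011, 0.0] [[476.2, 165.4], [487.7, 151.1], [495.4, 332.2], [533.2, 321.2]]
  s5 [204.6334 192.9902] s2 [199.5896 152.6245]
0 [ 0.0315 -0.0093  0.    ] [ 0.0385 -0.0105  0.    ]
0.01 [ 0.0207 -0.005   0.    ] [ 0.0251 -0.0052  0.    ]
0.02 [ 0.0099 -0.0007  0.    ] [0.0117 0.0002 0.    ]
0.03 [-0.0008  0.0036  0.    ] [-0.0016  0.0055  0.    ]
```

The pictures agree that the real fingertips stand some 30 mm higher than the reported pose implies, so the fingers closed just above the handle. I'll reopen, go deeper and grip again.

Call:
{"fn": "move_arm", "kwargs": {
  "series": [
    [0.8,[0,0,0],0],
    [0.8,[0,0,0],0],
    [0.8,[0,0,30],0],
    [0.8,[0,0,55],0],
    [0.8,[0,0,70],0],
    [0.8,[0,0,80],0],
    [0.8,[0,0,88],0],
    [0.8,[0,0,92],0],
    [0.8,[0,0,92],0],
    [0,[0,0,92],0],
    [0,[0,0,92],0],
    [0,[0,0,92],0],
    [0,[0,0,92],0],
    [0,[0,0,92],0],
    [0,[0,0,92],0]
  ]
}}

```text
clock: 8.7
position: [0.4744, 0.2766, 0.135]
eef_rot: [0.0, 0.282, 0.959, 0.0]
wrist_force: [1.9, 0.7, 3.6]
width: 0.27
finger_force: 60.0
```

Run:
```python
from h import *
a=cam('scene','s6')
s=env.state();print(s['position'],s['width'],s['finger_force'],s['wrist_force'])
```

```text
[0.47444013 0.27660641 0.13504944] 0.26267531582499243 59.963228702545166 [0.78140533 1.62524962 3.56942149]
```

Gripped (23 mm wide, 60 N). Next I'll lift it and carry it to about 85 mm in front of the seat.

Call:
{"fn": "move_arm", "kwargs": {
  "series": [
    [0,[0,0,-15],0],
    [0,[0,0,-40],0],
    [0,[0,0,-75],0],
    [0,[0,0,-110],0],
    [0,[-3,-10,-130],-2],
    [0,[-10,-30,-139],-4],
    [0,[-21,-60,-140],-6],
    [0,[-34,-98,-140],-8],
    [0,[-47,-136,-140],-10],
    [0,[-60,-174,-140],-12],
    [0,[-73,-212,-140],-14],
    [0,[-86,-250,-140],-16],
    [0,[-97,-282,-140],-18],
    [0,[-106,-307,-140],-20],
    [0,[-112,-323,-140],-22],
    [0,[-114,-330,-140],-22.4],
    [0,[-114,-331,-140],-22.4],
    [0,[-114,-331,-140],-22.4],
    [0,[-114,-331,-140],-22.4],
    [0,[-114,-331,-140],-22.4]
  ]
}}

```text
clock: 10.75
position: [0.3912, -0.063, 0.2746]
eef_rot: [-0.0, 0.09, 0.996, 0.0]
wrist_force: [-0.2, 1.5, -3.3]
width: 0.268
finger_force: 59.4
```

Run:
```python
from h import *
np.set_printoptions(precision=4,suppress=True)
a=cam('scene','s7');b=cam('top','t7')
F=[]
for n,z in [('carrier',None),('carrier_grip',0),('carrier_eye',0),('hook_seat',.249),('pointer_tip',0),('marker_pad',0)]:
    r=[]
    for c in('scene','top'): r.append(env.spot_point(c,n)); F.append(env.state()['wrist_force'])
    print(n,[[(np.round(x['point'],1),round(x['score'],2)) for x in q[:2]] for q in r])
    if r[0] and r[1]: print('   ',*tri(a,r[0][0]['point'],b,r[1][0]['point']))
F=np.array(F);print(F.mean(0),F.std(0))
s=env.state();print(s['position'],s['eef_rot'],s['clock'],s['moment'])
z=lambda im,x,y,w,h:cv2.resize(im[y:y+h,x:x+w,::-1],(400,300),interpolation=cv2.INTER_CUBIC)
cv2.imwrite('pics/z8.png',np.hstack([z(a['pixels'],220,90,120,90),z(b['pixels'],280,160,100,75)]))
```

```text
carrier [[(array([315.5, 191.9]), 0.94)], [(array([315.8, 236. ]), 0.67)]]
    [ 0.389  -0.0643  0.1309] 0.35133762804065327
carrier_grip [[(array([324.4, 144.9]), 0.67), (array([190.4, 220.2]), 0.57)], [(array([324. , 230.2]), 0.72), (array([377.6, 179. ]), 0.54)]]
    [ 0.3923 -0.0654  0.3078] 4.573499806331768
carrier_eye [[(array([322. , 157.2]), 0.62)], [(array([325.3, 236.4]), 0.8)]]
    [ 0.385  -0.0673  0.2678] 1.0103242049214032
hook_seat [[(array([321.2, 156.1]), 0.69), (array([307. , 148.5]), 0.49)], [(array([328.3, 206.8]), 0.62)]]
    [ 0.4487 -0.1006  0.2199] 7.017845388890805
pointer_tip [[], [(array([377.7, 178.8]), 0.5)]]
marker_pad [[(array([322. , 146.7]), 0.73)], [(array([378.6, 197.8]), 0.6), (array([325.8, 236.3]), 0.37)]]
    [ 0.5046 -0.2062  0.1848] 7.104735618775294
[ 0.0228 -0.1301 -3.5941] [0.4538 0.5363 0.5331]
[ 0.3911 -0.0636  0.2747] [-0.      0.09    0.9959  0.    ] 11.45 [-0.0186  0.0081  0.0325]
```

The carrier is level at z ≈ 0.13, in line with the hook, with the eye 16–19 mm above the bar top. Its weight is about 3.6 N, so I expect a dip near 44 mm. Now I'll thread the eye over the hook.

Call:
{"fn": "move_arm", "kwargs": {
  "series": [
    [0,[-5,0,2],0],
    [0,[-14,0,2],0],
    [0,[-24,0,2],0],
    [0,[-34,0,2],0],
    [0,[-44,0,2],0],
    [0,[-54,0,2],0],
    [0,[-64,0,2],0],
    [0,[-73,0,2],0],
    [0,[-80,0,2],0],
    [0,[-84,0,2],0],
    [0,[-85,0,2],0],
    [0,[-85,0,2],0],
    [0,[-85,0,2],0]
  ]
}}

```text
clock: 12.75
position: [0.4746, -0.0788, 0.2727]
eef_rot: [0.0, 0.09, 0.996, -0.0]
wrist_force: [0.2, -1.0, -2.6]
width: 0.265
finger_force: 59.4
```

Run:
```python
from h import *
np.set_printoptions(precision=4,suppress=True)
a=cam('scene','s8');b=cam('top','t8')
F=[]
for n in ['carrier','carrier_eye','hook_seat','pointer_tip']:
    r=[]
    for c in('scene','top'): r.append(env.spot_point(c,n)); F.append(env.state()['wrist_force'])
    print(n,[[(np.round(x['point'],1),round(x['score'],2)) for x in q[:2]] for q in r])
    if r[0] and r[1]: print('   ',*tri(a,r[0][0]['point'],b,r[1][0]['point']))
F=np.array(F);print(F.mean(0),F.std(0))
s=env.state();print(s['position'],s['clock'])
z=lambda im,x,y,w,h:cv2.resize(im[y:y+h,x:x+w,::-1],(400,300),interpolation=cv2.INTER_CUBIC)
cv2.imwrite('pics/z9.png',np.hstack([z(a['pixels'],270,110,80,60),z(b['pixels'],290,160,100,75)]))
```

```text
carrier [[(array([303.4, 172.8]), 0.8), (array([224.4, 206.2]), 0.41)], [(array([332. , 197.6]), 0.61), (array([320.8, 206.2]), 0.55)]]
    [ 0.5026 -0.1115  0.1112] 1.2257633008171638
carrier_eye [[(array([308.7, 141.3]), 0.73)], [(array([329.8, 201.7]), 0.63)]]
    [ 0.4679 -0.0809  0.2714] 1.6078718409716544
hook_seat [[(array([305.9, 146.5]), 0.54)], [(array([244. , 170.1]), 0.4)]]
    [0.4534 0.0579 0.3533] 35.31742605448292
pointer_tip [[], []]
[ 0.1339 -0.0497 -3.7301] [0.3674 0.3743 0.4542]
[ 0.4747 -0.0789  0.2727] 13.25
```

View pics/z9.png

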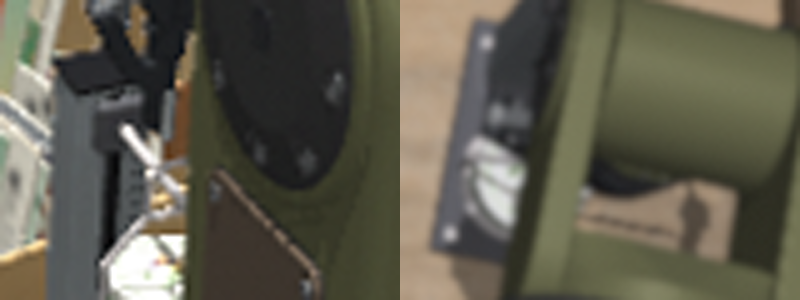

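The hook shows through the eye in the scene view, at crop (150,160), with no side load. The 20 readings average W ≈ 3.65 N. I'll lower slowly at 4 cm/s.

Call:
{"fn": "move_arm", "kwargs": {
  "series": [
    [0,[0,0,3],0],
    [0,[0,0,7],0],
    [0,[0,0,11],0],
    [0,[0,0,15],0],
    [0,[0,0,19],0],
    [0,[0,0,23],0],
    [0,[0,0,27],0],
    [0,[0,0,31],0],
    [0,[0,0,35],0],
    [0,[0,0,39],0],
    [0,[0,0,43],0],
    [0,[0,0,46],0],
    [0,[0,0,47],0],
    [0,[0,0,47],0]
  ]
}}

```text
clock: 14.65
position: [0.4748, -0.0789, 0.2257]
eef_rot: [-0.0, 0.09, 0.996, 0.0]
wrist_force: [-0.3, -0.3, -1.3]
width: 0.269
finger_force: 59.7
```

```bash
cat >> h.py <<'E'
def force(n=12):
    F=[]
    for i in range(n):
        env.capture('scene'); F.append(env.state()['wrist_force'])
    F=np.array(F); s=env.state()
    print('F',F.mean(0).round(2),'+-',(F.std(0)/n**.5).round(2),'z',s['position'].round(4),s['moment'].round(2),'t',s['clock'])
E
python3 -c "
from h import *
force(16)"
```

```text
F [-0.5   0.23 -1.4 ] +- [0.12 0.14 0.14] z [ 0.4748 -0.0789  0.2257] [0.09 0.08 0.01] t 15.45
```

The hook now carries about 2.25 N. I'll lower another 16 mm.

Call:
{"fn": "move_arm", "kwargs": {
  "series": [
    [0,[0,0,3],0],
    [0,[0,0,7],0],
    [0,[0,0,11],0],
    [0,[0,0,14],0],
    [0,[0,0,16],0],
    [0,[0,0,16],0],
    [0,[0,0,16],0]
  ]
}}

```text
clock: 16.15
position: [0.4748, -0.0789, 0.2098]
eef_rot: [0.0, 0.09, 0.996, 0.0]
wrist_force: [-0.8, 0.2, 0.0]
width: 0.267
finger_force: 59.8
```

```bash
python3 -c "
from h import *
force(30)"
```

```text
F [-0.13 -0.06  0.05] +- [0.09 0.07 0.07] z [ 0.4748 -0.0789  0.2097] [-0.03  0.03 -0.02] t 17.65
```

Force is 0.05 ± 0.07 N, so it is in balance. I'll release and hold, then rise slowly straight up.

Call:
{"fn": "move_arm", "kwargs": {
  "series": [
    [0.5,[0,0,0],0],
    [0.7,[0,0,0],0],
    [0.7,[0,0,0],0],
    [0.7,[0,0,0],0],
    [0.7,[0,0,0],0],
    [0.7,[0,0,-5],0],
    [0.7,[0,0,-15],0],
    [0.7,[0,0,-30],0],
    [0.7,[0,0,-50],0],
    [0.7,[0,0,-75],0],
    [0.7,[0,0,-100],0],
    [0.7,[0,0,-125],0],
    [0.7,[0,0,-140],0],
    [0.7,[0,0,-140],0]
  ]
}}

```text
clock: 19.05
position: [0.4752, -0.0789, 0.3524]
eef_rot: [0.002, 0.09, 0.996, -0.0]
wrist_force: [-0.2, 0.6, -0.0]
width: 0.7
finger_force: 0.0
```

Run:
```python
from h import *
np.set_printoptions(precision=4,suppress=True)
a=cam('scene','s9');b=cam('top','t9')
for n in ['carrier','carrier_eye','hook_seat','pointer_tip','marker_pad']:
    r=[]
    for c in('scene','top'): r.append(env.spot_point(c,n))
    print(n,[[(np.round(x['point'],1),round(x['score'],2)) for x in q[:2]] for q in r])
    if r[0] and r[1]: print('   ',*tri(a,r[0][0]['point'],b,r[1][0]['point']))
s=env.state();print(s['position'],s['clock'],s['width'])
```

```text
carrier [[(array([304.4, 188.6]), 0.59)], [(array([316.3, 209.2]), 0.63)]]
    [ 0.4653 -0.0785  0.0823] 1.620809108849926
carrier_eye [[(array([305.7, 158.1]), 0.68), (array([190.7, 221.5]), 0.39)], [(array([325.6, 202.6]), 0.86)]]
    [ 0.4737 -0.0819  0.2034] 1.0309728606495128
hook_seat [[(array([306.4, 158.9]), 0.46), (array([302.2, 189.7]), 0.24)], [(array([316.6, 194.6]), 0.53), (array([326.2, 206.7]), 0.48)]]
    [ 0.4841 -0.0735  0.1982] 6.4034596804753505
pointer_tip [[], []]
marker_pad [[], []]
[ 0.4747 -0.0789  0.3495] 19.65 0.7004301293071411
```

It is hanging with the eye at z ≈ 0.203, a dip of about 46 mm. I'll clear the arm away and measure the pointer and marker while it settles.

Call:
{"fn": "move_arm", "kwargs": {
  "series": [
    [0.3,[15,-30,-10],3],
    [0,[45,-94,-10],10],
    [0,[70,-145,-10],18],
    [0,[90,-188,-10],26],
    [0,[110,-230,-10],34],
    [0,[130,-271,-10],42],
    [0,[150,-313,-10],50],
    [0,[170,-355,-10],50],
    [0,[190,-397,-10],50],
    [0,[210,-439,-10],50],
    [0,[225,-469,-10],50],
    [0,[225,-469,-10],50],
    [0,[225,-469,-10],50],
    [0,[225,-469,-10],50]
  ]
}}

```text
clock: 21.05
position: [0.17, -0.4993, 0.3599]
eef_rot: [0.0, 0.502, 0.865, -0.0]
wrist_force: [0.2, -0.0, 0.3]
width: 0.0
finger_force: 0.0
```

Run:
```python
from h import *
np.set_printoptions(precision=4,suppress=True)
ps=[]
for k in range(3):
    a=cam('scene','s10_%d'%k);b=cam('top','t10_%d'%k)
    for n in ['pointer_tip','marker_pad','carrier_eye','hook_seat']:
        r=[]
        for c in('scene','top'): r.append(env.spot_point(c,n))
        print(n,[[(np.round(x['point'],1),round(x['score'],2)) for x in q[:2]] for q in r])
        if r[0] and r[1]: print('   ',*tri(a,r[0][0]['point'],b,r[1][0]['point']))
s=env.state();print(s['position'],s['clock'])
# model projections
x=np.array([.984,-.179,0]);y=np.array([.179,.984,0]);o=np.array([.5095,-.0857,0])
for nm,p in(('pad',[-.012,-.125,.252]),('front bot',[-.025,-.117,.246]),('front top',[-.025,-.117,.258]),('rod',[.06,-.125,.27]),('rodfoot',[.06,-.125,.014])):
    X=o+p[0]*x+p[1]*y;X[2]=p[2]; print(nm,proj(a,X),proj(b,X))
for xx in(.02,.03,.04,.05):
  for z in(.245,.2):
    X=o+xx*x-.113*y;X[2]=z; print('ptr',xx,z,proj(a,X),proj(b,X))
g=cv2.cvtColor(a['pixels'],cv2.COLOR_RGB2GRAY)
print(g[118:150:1,296:346:2])
```

```text
pointer_tip [[(array([223.5, 205.4]), 0.68), (array([324. , 139.9]), 0.59)], [(array([373.3, 181.6]), 0.84), (array([150.1, 237.6]), 0.28)]]
    [ 0.6716 -0.0854 -0.0682] 61.568505843903836
marker_pad [[(array([333.9, 131.3]), 0.42)], [(array([378.2, 198.4]), 0.76)]]
    [ 0.4806 -0.1996  0.2587] 0.11080781876637502
carrier_eye [[(array([303.9, 159.6]), 0.94)], [(array([327.1, 203.9]), 0.77)]]
    [ 0.4745 -0.0823  0.1968] 0.7786606720031273
hook_seat [[(array([303.7, 159.7]), 0.51)], [(array([327. , 207.4]), 0.75), (array([318.2, 205.8]), 0.71)]]
    [ 0.4665 -0.0781  0.2033] 1.7548695866599928
pointer_tip [[(array([325.2, 142.2]), 0.45)], [(array([370.6, 182.1]), 0.73), (array([357.5, 248.3]), 0.29)]]
    [ 0.5302 -0.2094  0.1841] 1.6466455220385114
marker_pad [[], [(array([375.6, 199.6]), 0.52)]]
carrier_eye [[(array([306.6, 159.9]), 0.82), (array([224.6, 206.8]), 0.26)], [(array([325.4, 201.1]), 0.94), (array([372.7, 180.7]), 0.21)]]
    [ 0.477  -0.0858  0.1926] 1.92868764485155
hook_seat [[(array([307. , 159.5]), 0.65)], [(array([371.3, 181.3]), 0.68), (array([328.5, 206.1]), 0
[... 3952 characters left out ...]
26 212 207 202 204 107 186 199 205 111
   72  72  74  74  73  73  73]
 [ 48 122 152 160 180 145 123  94 141 207 201 200 193 107 191 202 208  86
   72  73  73  73  72  73  73]
 [ 46  95 174 130 112  94 101  92 180 204 200 200 188 106 200 204 207  71
   72  73  73  72  73  72  72]
 [ 45  66 184  90  76  71  93 204 186 201 200 202 189 104 195 199 187  69
   73  73  73  73  73  72  73]
 [ 48  61 179  75  78  73  78 142 186 202 202 203 175 104 198 201 186  70
   72  73  73  73  73  72  74]
 [139  80 177  70  78  74  97  98 188 204 202 200 157 104 205 208 156  71
   73  74  73  72  73  74  74]
 [237  77 199  68  77  74 101 102 190 205 203 202 152 116 208 208 132  71
   73  73  73  73  73  73  76]]
```

The pointer tip is loaded at z ≈ 0.1995 (scene (322.5,138.5), top (372.4,181)), against 0.245 unloaded. So the marker has to slide about 52.5 mm. I'll go above the marker pad with the fingers shut.

Call:
{"fn": "move_arm", "kwargs": {
  "series": [
    [0,[8,30,0],-5],
    [0,[18,70,0],-12],
    [0,[29,115,0],-20],
    [0,[41,162,0],-28],
    [0,[53,210,0],-36],
    [0,[65,258,0],-43],
    [0,[77,306,0],-50],
    [0,[88,350,0],-50],
    [0,[97,385,0],-50],
    [0,[102,406,0],-50],
    [0,[104,413,0],-50],
    [0,[104,414,0],-50],
    [0,[104,414,0],-50],
    [0,[104,414,30],-50],
    [0,[104,414,60],-50],
    [0,[104,414,85],-50],
    [0,[104,414,95],-50],
    [0,[104,414,98],-50],
    [0,[104,414,98],-50],
    [0,[104,414,98],-50]
  ]
}}

```text
clock: 24.55
position: [0.4778, -0.205, 0.263]
eef_rot: [0.001, 0.09, 0.996, -0.0]
wrist_force: [-0.4, -0.6, 0.3]
width: -0.001
finger_force: 0.0
```

Run:
```python
from h import *
a=cam('scene','s11');b=cam('top','t11');force(4)
g=cv2.cvtColor(a['pixels'],cv2.COLOR_RGB2GRAY)
print(proj(a,env.state()['position']+[0,0,.015]),proj(a,[.477,-.205,.258]))
print(g[110:146:1,316:346:2])
for n in ['carrier','marker_pad','marker']:
  for c in('scene','top'): print(n,c,[(x['point'].__repr__(),round(x['score'],2)) for x in env.spot_point(c,n)[:2]])
```

```text
F [ 0.16  0.02 -0.09] +- [0.37 0.09 0.05] z [ 0.4776 -0.2046  0.262 ] [-0.01  0.02 -0.01] t 24.85
[336.33728728 126.38813447] [335.81325368 131.49551865]
[[ 32  31  54  60  70  72  71  71  71  71  71  71  72  71  70]
 [ 35  30  54  52  71  73  71  70  71  71  71  71  71  70  71]
 [ 41  29  55  50  71  73  72  72  70  71  70  71  71  71  72]
 [ 55  28  54  56  71  73  72  71  71  71  72  70  71  71  72]
 [ 63  33  56  56  71  73  71  71  70  71  72  71  71  70  71]
 [ 51  33  54  58  71  73  71  71  71  72  71  71  70  70  71]
 [ 40  41  52  58  70  72  71  70  71  71  71  71  71  71  71]
 [ 29  48  51  56  71  72  71  71  72  71  71  71  71  71  71]
 [ 25  49  51  56  72  71  71  72  71  71  71  71  71  72  72]
 [ 28  51  48  58  72  72  71  71  71  71  71  72  72  71  71]
 [ 42  48  46  59  73  71  71  71  70  72  71  70  71  72  71]
 [ 48  47  54  60  73  71  71  71  72  71  70  72  71  70  70]
 [ 47  45  58  61  72  72  70  72  71  71  71  71  71  71  71]
 [ 42  43  57  61  72  73  71  71  71  71  71  71  72  71  71]
 [ 43  46  50  62  73  72  71  71  71  71  71  71  71  71  71]
 
[... 1010 characters left out ...]
53  47  59  69  73  71  71  71  71  70  70  71  71  71  71]
 [ 44  48  59  70  72  71  71  71  70  71  71  71  72  71  71]
 [ 49  50  59  69  72  70  71  71  72  72  71  72  71  71  71]
 [ 51  54  60  70  73  72  71  71  71  71  72  71  71  71  71]
 [ 53  51  60  70  73  72  70  71  71  72  70  71  71  71  71]]
carrier scene [('[303.2, 187.3]', 0.75)]
carrier top [('[316.4, 209.3]', 0.72)]
marker_pad scene []
marker_pad top [('[378.3, 197.2]', 0.72), ('[374.4, 180.3]', 0.26)]Traceback (most recent call last):
  File "<stdin>", line 7, in <module>
ValueError: it knows: card_deck, carrier, carrier_eye, carrier_grip, gold_cup, hook_seat, marker_pad, pointer_tip, scale_stand, spare_tub, tag_pack
```

Call:
{"fn": "move_arm", "kwargs": {
  "series": [
    [0,[0,0,5],0],
    [0,[0,0,10],0],
    [0,[0,0,14],0],
    [0,[0,0,14],0],
    [0,[0,0,14],0]
  ]
}}

```text
clock: 25.55
position: [0.4776, -0.2046, 0.2476]
eef_rot: [-0.0, 0.09, 0.996, 0.0]
wrist_force: [0.3, 0.1, -0.4]
width: -0.003
finger_force: 0.0
```

Call:
{"fn": "move_arm", "kwargs": {
  "series": [
    [0,[0,0,2],0],
    [0,[0,0,2],0],
    [0,[0,0,2],0]
  ]
}}

```text
clock: 25.85
position: [0.4776, -0.2046, 0.2457]
eef_rot: [0.0, 0.09, 0.996, -0.0]
wrist_force: [-0.5, -0.1, -0.8]
width: 0.002
finger_force: 0.0
```

Call:
{"fn": "move_arm", "kwargs": {
  "series": [
    [0,[0,0,2],0],
    [0,[0,0,2],0],
    [0,[0,0,2],0]
  ]
}}

```text
clock: 26.15
position: [0.4775, -0.2046, 0.2436]
eef_rot: [-0.0, 0.09, 0.996, 0.0]
wrist_force: [0.0, -0.2, 0.1]
width: 0.001
finger_force: 0.0
```

Call:
{"fn": "move_arm", "kwargs": {
  "series": [
    [0,[0,0,2],0],
    [0,[0,0,2],0],
    [0,[0,0,2],0]
  ]
}}

```text
clock: 26.45
position: [0.4775, -0.2046, 0.2416]
eef_rot: [-0.0, 0.09, 0.996, 0.0]
wrist_force: [0.2, -0.9, -0.7]
width: 0.002
finger_force: 0.0
```

Call:
{"fn": "move_arm", "kwargs": {
  "series": [
    [0,[0,0,2],0],
    [0,[0,0,2],0],
    [0,[0,0,2],0]
  ]
}}

```text
clock: 26.75
position: [0.4775, -0.2046, 0.2396]
eef_rot: [-0.0, 0.09, 0.996, 0.0]
wrist_force: [0.4, -0.9, 0.7]
width: 0.002
finger_force: 0.0
```

Call:
{"fn": "move_arm", "kwargs": {
  "series": [
    [0,[0,0,2],0],
    [0,[0,0,2],0],
    [0,[0,0,2],0]
  ]
}}

```text
clock: 27.05
position: [0.4776, -0.2046, 0.2377]
eef_rot: [0.0, 0.09, 0.996, -0.0]
wrist_force: [1.0, 0.2, 0.7]
width: 0.001
finger_force: 0.5
```

Call:
{"fn": "move_arm", "kwargs": {
  "series": [
    [0,[0,0,1],0],
    [0,[0,0,1],0],
    [0,[0,0,1],0]
  ]
}}

```text
clock: 27.35
position: [0.4776, -0.2047, 0.2368]
eef_rot: [0.0, 0.09, 0.996, -0.0]
wrist_force: [0.9, 0.9, 1.6]
width: 0.001
finger_force: 1.3
```

Call:
{"fn": "move_arm", "kwargs": {
  "series": [
    [0,[0,0,1],0],
    [0,[0,0,1],0],
    [0,[0,0,1],0]
  ]
}}

```text
clock: 27.65
position: [0.4776, -0.2046, 0.2356]
eef_rot: [0.0, 0.09, 0.996, -0.0]
wrist_force: [1.5, -0.5, 2.1]
width: 0.002
finger_force: 1.2
```

Call:
{"fn": "move_arm", "kwargs": {
  "series": [
    [0,[0,0,1],0],
    [0,[0,0,1],0],
    [0,[0,0,1],0]
  ]
}}

```text
clock: 27.95
position: [0.4776, -0.2046, 0.2346]
eef_rot: [0.0, 0.09, 0.996, 0.0]
wrist_force: [1.7, -0.8, 1.8]
width: -0.001
finger_force: 1.0
```

Contact came at reported z ≈ 0.238, so the tips sit 20 mm above the reported z, as the pictures showed. I'll push 46 mm down, stopping about 3 mm short, and then look.

Call:
{"fn": "move_arm", "kwargs": {
  "series": [
    [0,[0,0,4],0],
    [0,[0,0,10],0],
    [0,[0,0,17],0],
    [0,[0,0,24],0],
    [0,[0,0,31],0],
    [0,[0,0,37],0],
    [0,[0,0,42],0],
    [0,[0,0,45],0],
    [0,[0,0,46],0],
    [0,[0,0,46],0],
    [0,[0,0,46],0]
  ]
}}

```text
clock: 29.05
position: [0.4772, -0.2045, 0.1884]
eef_rot: [-0.001, 0.09, 0.996, 0.0]
wrist_force: [-0.4, -0.1, -0.7]
width: -0.0
finger_force: 0.0
```

Call:
{"fn": "move_arm", "kwargs": {
  "series": [
    [0,[0,0,-15],0],
    [0,[0,0,-45],0],
    [0,[0,0,-90],0],
    [0,[0,0,-135],0],
    [0,[0,0,-160],0],
    [0,[20,-28,-170],5],
    [0,[46,-64,-170],13],
    [0,[72,-100,-170],21],
    [0,[98,-136,-170],29],
    [0,[124,-172,-170],37],
    [0,[150,-208,-170],45],
    [0,[176,-244,-170],50],
    [0,[202,-280,-170],50],
    [0,[228,-316,-170],50],
    [0,[249,-345,-170],50],
    [0,[249,-345,-170],50],
    [0,[249,-345,-170],50],
    [0,[249,-345,-170],50]
  ]
}}

```text
clock: 30.85
position: [0.1714, -0.4988, 0.3587]
eef_rot: [-0.0, 0.502, 0.865, 0.0]
wrist_force: [0.3, -0.9, -0.4]
width: -0.001
finger_force: 0.0
```

Run:
```python
from h import *
np.set_printoptions(precision=4,suppress=True,linewidth=200)
a=cam('scene','s12');b=cam('top','t12')
for n in ['pointer_tip','marker_pad','carrier']:
    r=[]
    for c in('scene','top'): r.append(env.spot_point(c,n))
    print(n,[[(np.round(x['point'],1),round(x['score'],2)) for x in q[:2]] for q in r])
    if r[0] and r[1]: print('   ',*tri(a,r[0][0]['point'],b,r[1][0]['point']))
for c in('scene','top'): print([(x['rect'],round(x['score'],2)) for x in env.regions_of(c,'marker_pad')[:2]])
print(env.state()['clock'])
x=np.array([.984,-.179,0]);y=np.array([.179,.984,0]);o=np.array([.5095,-.0857,0])
for z in(.252,.2,.19,.18): print(z,[proj(a,o+xx*x+yy*y+[0,0,z]).round(1).tolist() for xx,yy in((-.025,-.117),(-.025,-.133),(.055,-.117))],proj(a,o+.043*x-.113*y+[0,0,z]))
g=cv2.cvtColor(a['pixels'],cv2.COLOR_RGB2GRAY)
print('     ',list(range(302,346)))
for r in range(126,160): print(r,' '.join('%3d'%v for v in g[r,302:346]))
```

```text
pointer_tip [[(array([324.1, 142. ]), 0.5)], [(array([372.9, 183.1]), 0.73)]]
    [ 0.5309 -0.2112  0.1841] 0.018939018713467703
marker_pad [[], [(array([372.8, 199.4]), 0.82)]]
carrier [[(array([303.1, 186.3]), 0.67)], [(array([318.2, 205.9]), 0.55)]]
    [ 0.476  -0.0829  0.0827] 1.183502261126364
[]
[([367.2, 167.9, 385.6, 206.6], 0.76), ([340.3, 228.4, 374.6, 265.6], 0.27)]
31.35
0.252 [[336.2, 135.8], [340.6, 134.7], [323.8, 123.5]] [324.5612 125.5242]
0.2 [[334.2, 149.1], [338.5, 148.0], [322.2, 136.6]] [322.938  138.6291]
0.19 [[333.9, 151.5], [338.1, 150.5], [321.9, 139.0]] [322.6352 141.0738]
0.18 [[333.5, 154.0], [337.7, 152.9], [321.6, 141.4]] [322.3353 143.4951]
      [302, 303, 304, 305, 306, 307, 308, 309, 310, 311, 312, 313, 314, 315, 316, 317, 318, 319, 320, 321, 322, 323, 324, 325, 326, 327, 328, 329, 330, 331, 332, 333, 334, 335, 336, 337, 338, 339, 340, 341, 342, 343, 344, 345]
126 100  99 101 105 108 110 108 106 105 105 105 105 106 104 105 105 107 107 108 107 105 110 111 125 110 102 104 105 104 102 130 117  83  73  73  73  73  73  72  73  73  73  73  73
127  96  9
[... 5229 characters left out ...]
  71 100  96  89 102 192 206 207 200 163  99  78  82  94 108 102 194 211 207 211 130  70  72  73  73  73  73  73  73  73  72  72  73  73  72  73  76  49  35  36
157  68  76  73  79  69  87  89  84 100 186 204 205 209 207 179 107  77  94 103  96 164 204 208 191 112  68  72  72  73  73  73  73  72  73  74  73  73  73  73  74  68  45  35  35
158  85 133 113 112 104 120 150 173 135 186 204 204 207 209 207 209 155 100 100  95 106 145 211 195 111  69  72  73  73  73  73  73  73  73  73  72  73  73  73  74  61  41  34  34
159 110 118 127 110 101 115 118 135 152 195 206 207 205 205 208 216 208 129  98  91  83  91 138 136  91  70  73  73  72  73  73  73  72  73  72  73  72  73  73  75  55  38  33  34
```

Run:
```python
from h import *
np.set_printoptions(precision=2,suppress=True,linewidth=200)
a=cam('scene');b=cam('top')
U=8
up=lambda p:cv2.resize(cv2.imread('pics/%s.png'%p,0),None,fx=U,fy=U,interpolation=cv2.INTER_CUBIC)
def shift(p,q,x,y,w,h,ex,ey,m=3):
    P,Q=up(p),up(q); T=P[y*U:(y+h)*U,x*U:(x+w)*U]
    X,Y=x+ex,y+ey; S=Q[int((Y-m)*U):int((Y+h+m)*U),int((X-m)*U):int((X+w+m)*U)]
    r=cv2.matchTemplate(S,T,cv2.TM_CCOEFF_NORMED); _,v,_,l=cv2.minMaxLoc(r)
    return np.array([ex-m+l[0]/U,ey-m+l[1]/U]),round(v,2)
x=np.array([.984,-.179,0]);y=np.array([.179,.984,0]);o=np.array([.5095,-.0857,0])
def mod(c,s,xx,yy,z): 
    X=o+xx*x+yy*y+[0,0,z]; return proj(c,X-[0,0,s])-proj(c,X)
for s in(.045,.05,.055): print(s,'marker s,t',mod(a,s,.03,-.125,.258),mod(b,s,.015,-.125,.258),'ptr',mod(a,s,.043,-.1,.245),mod(b,s,.043,-.08,.245))
for ref in('s1','s10_0','s10_2'):
  print(ref,'scene marker',shift(ref,'s12',323,120,10,9,-1.5,13),shift(ref,'s12',321,117,10,11,-1.5,13))
for ref in('t1','t10_2'): print(ref,'top marker',shift(ref,'t12',376,165,14,40,-5.5,2))
print('pointer scene',shift('s1','s12',306,126,16,9,-1.5,11),'top',shift('t1','t12',345,170,28,9,-5,2))
print('carrier still?',shift('s10_0','s12',280,140,30,45,0,0),shift('s10_2','s12',280,140,30,45,0,0))
```

```text
0.045 marker s,t [-1.54 11.47] [-5.8   2.38] ptr [-1.33 11.31] [-4.88  2.94]
0.05 marker s,t [-1.7  12.71] [-6.41  2.63] ptr [-1.47 12.54] [-5.39  3.25]
0.055 marker s,t [-1.87 13.95] [-7.01  2.88] ptr [-1.62 13.76] [-5.9   3.56]
s1 scene marker (array([-1.88, 13.12]), 0.79) (array([-1.38, 13.38]), 0.82)
s10_0 scene marker (array([-1.75, 13.25]), 0.8) (array([-1.25, 13.38]), 0.84)
s10_2 scene marker (array([-1.75, 13.25]), 0.81) (array([-1.25, 13.38]), 0.84)
t1 top marker (array([-6.38,  3.75]), 0.76)
t10_2 top marker (array([-6.5 ,  3.75]), 0.76)
pointer scene (array([-3.75, 11.88]), 0.39) top (array([-2.12,  4.  ]), 0.91)
carrier still? (array([0., 0.]), 1.0) (array([0., 0.]), 1.0)
```

Run:
```python
import cv2,numpy as np
for p,r0,r1 in(('s1',122,138),('s12',136,146)):
    g=cv2.imread('pics/%s.png'%p,0)
    print(p)
    for r in range(r0,r1): print(r,' '.join('%3d'%v for v in g[r,298:332]))
```

```text
s1
122  62 106 103  99 102  98 100 103 105 110 105 101 101 103 104 103 113 104 100  98  98  98  99  57  22  18  11 122 134 186 204 135  98 102
123  33  61  94 102 100  99 100 102 105 110 105 101  99  99 102 101 108 101  98  98  96  97 101  51   7   8  89 237 255 254 254 246 154  95
124  37  33  52  93 101  98  99 103 105 109 105 102  99 100  99  97 105 100  96  97  98  99 103 104  52   3 106 164 250 255 253 254 245 151
125  27  20  13  87 101  97 100 103 106 109 105 103 102 101 102  99 105  99  98 100 102 104 105 110  99  47  62  99 175 248 254 252 254 245
126  35  52  79  96  97  97  98 103 104 109 106 103 104 102 103 103 105 102 102 103 103 104 104 102 102  78  81  90 118 179 247 253 252 254
127  74  76 148 117  94  95  98 103 105 105 104  99 101 104 104 104 105 102 102 103 100  98  97  95 194 198 158 120 137 133 182 246 254 252
128  82  79 198 177 110  91  97 102 107 103 102  95  93  98 102 100 101  99  99  97 192 229 196 153 155 144 117 107 112 138 134 176 246 254
129  94  81 142 215 199 142 101  99 104 102 100  90  85  86  93 195 219 210 177 138 150 178 148 120 107  95  95 101  
[... 1846 characters left out ...]

141  63 144 177 180 157 111  91  90  88  91  91  90 193 229 195 171 155 168 163 159 186 194 198 138  98 112 186 171 127 160 245 253 154  66
142  56 159 183 182 143  99  85 190 223 222 187 143 160 181 159 185 193 196 197 200 207 208 208 133  95 115 190 202 150 119 169 225 139  66
143  54 161 184 144 123 188 165 168 182 190 161 120 105 109 124 197 212 210 206 204 202 200 204 131  95 109 187 203 192 151 128 136  93  70
144 121 151 152 127 160 185 180 161 146 133 123 102  95  96 140 200 207 203 200 199 199 200 193 129 104 127 191 203 205 201 160  95  69  72
145  93 161 173 125 130 121 111 102  93  85 101  95  91 101 181 205 203 200 199 199 200 202 188 128 106 156 200 205 204 205 178 104  69  72
```

The carrier hangs still: the match against pictures from 8 s earlier shows no shift. The marker moved 13.2 rows (about 52 mm) and the pointer 11.3 rows (about 45 mm) from a start 7 mm lower, so they are level to within about 1 mm. The arm is clear, so I'll hand it in.

```bash
python3 -c "
from bench import env
print(env.state()['clock']);print(env.job_done())"
```

```text
31.45
the job is handed in; nothing more can be done
None
```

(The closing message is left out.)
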